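Pack the pastry stamps, close the double-lidded tin and take off the outer lid alone

TASK

Put the two wooden pastry stamps into the tin, each standing fully down in the nest that matches its foot (round or square). Then pick up the two lids, nested together as they are (the inner lid's wooden knob carries both), lower them gently (not dropped) onto the tin until the inner lid sits fully home, and let go. Finally lift the outer lid alone (it has a collar round the knob) until it is well clear above the top of the knob, leaving the inner lid seated and undisturbed on the tin, and finish while still holding the outer lid level in the air; leave the tray, ramekin and tongs where they are.

Things in the scene. Friction and masses are not known exactly. Their poses are not given: they have to be found in the camera images.
- tin: Round open steel tin fixed to the table: outside diameter 156, inside 150, height 66, floor 4 thick. Origin: centre of its underside, z up. On its floor a wooden rack, 116 along tin x, 60 along tin y, top 20 above the table, with a round nest 29 towards the tin's -x and a square nest 29 towards its +x (sides along tin x and y), both down to the tin's floor.
- nest_round (a point): Centre of the mouth of the round nest (hole diameter 43, mouth 20 above the table, depth 16); axes as the tin's.
- nest_square (a point): Centre of the mouth of the square nest (hole 36 by 36, mouth 20 above the table, depth 16; sides along the tin's x and y); axes as the tin's.
- stamp_round: Loose wooden pastry stamp, 60 g or so, standing upright on the table between tin and lids: round foot of diameter 40, 18 high, with a round stem of diameter 18 above it to a total height of 50. Origin: centre of the underside of the foot, z up.
- stamp_square: Loose wooden pastry stamp standing upright on the table: square foot 32 by 32, 18 high, with a square stem 16 by 16 above it (sides parallel to the foot's) to a total height of 50. Origin: centre of the underside of the foot, z up, x and y parallel to its sides.
- inner_lid: Loose steel lid, 0.25 kg, on the table under the outer lid. Origin: centre of its underside. Plug diameter 144 (bevelled foot) from 0 to 8 above it, flange diameter 164 from 8 to 12, round wooden knob diameter 20 on the axis from 12 to 71, 30 of it above the outer lid's collar. Lifted by the knob it carries the outer lid. Home, its flange is on the rim, its origin 58 above the tin's underside.
- outer_lid: Loose aluminium lid, 0.22 kg, resting on the inner lid's flange. Origin: centre of its skirt's lower edge, 4 above the inner lid's origin when nested. Outside diameter 173, skirt 2 thick, top plate 8 to 11 above the origin; central upright collar from 11 to 37, outside diameter 42, inside 32, round the inner lid's knob with 6 clearance (knob's top is 67 above this origin).
- baking_tray: Bystander: dark round baking tray, diameter 197, with four palmier pastries, about 14 high in all, beyond the work. Origin: centre of its underside.
- ramekin: Bystander: white ceramic bowl, diameter 84, 48 high, at the robot's left. Origin: centre of its underside.
- tongs: Bystander: steel pastry tongs lying flat, 215 long, at the robot's right. Origin: near their pivot, at table height.

How it is judged (in metres and radians):
On the way, in this order (a step that is already met when the one before it is completed fails the run):
1. both stamps stand fully down in their matching nests and are let go (horizontal distance between stamp_round and nest_round below 0.005 m and z of stamp_round in the frame of nest_round below -0.012 m and angle between each of stamp_round, stamp_square's own z axis and vertical below 0.12 rad and horizontal distance between stamp_square and nest_square below 0.005 m and z of stamp_square in the frame of nest_square below -0.012 m and contact force between the fingers and stamp_round below 0.1 N and contact force between the fingers and stamp_square below 0.1 N), for 0.2 s.
2. the nested lids are on the tin, inner lid fully home, outer lid still resting on it, the hand off both (horizontal distance between inner_lid and tin below 0.006 m and z of inner_lid in the frame of tin between 0.054 and 0.061 m and angle between inner_lid's own z axis and vertical below 0.05 rad and not (z of outer_lid in the frame of inner_lid above 0.016 m) and contact force between inner_lid and tin above 0.5 N and contact force between the fingers and inner_lid below 0.1 N and contact force between the fingers and outer_lid below 0.1 N), for 0.2 s.
At the end, for the whole second after the job is handed in: Stamps in their nests (5 mm of centre, 12 mm below the mouth, upright); inner lid home on the tin (6 mm of axis, 3 mm in height, 3 degrees), still, untouched; outer lid held in the fingers at rest, level to 15 degrees, lower edge 85 mm above the inner lid's underside, touching no lid or tin (horizontal distance between stamp_round and nest_round below 0.005 m and z of stamp_round in the frame of nest_round below -0.012 m and angle between each of stamp_round, stamp_square's own z axis and vertical below 0.12 rad and horizontal distance between stamp_square and nest_square below 0.005 m and z of stamp_square in the frame of nest_square below -0.012 m and horizontal distance between inner_lid and tin below 0.006 m and z of inner_lid in the frame of tin between 0.054 and 0.061 m and angle between inner_lid's own z axis and vertical below 0.05 rad and z of outer_lid in the frame of inner_lid above 0.085 m and angle between outer_lid's own z axis and vertical below 0.26 rad and contact force between the fingers and outer_lid above 1 N and contact force between outer_lid and inner_lid below 0.05 N and contact force between outer_lid and tin below 0.05 N and contact force between the arm and inner_lid below 0.1 N and linear speed of outer_lid below 0.03 m/s and linear speed of inner_lid below 0.02 m/s); the arm keeps its last pose, push and grip.
It fails at once if the outer lid comes off the inner lid (by more than 12 mm) while the inner lid is not home on the tin (z of outer_lid in the frame of inner_lid above 0.016 m and not (horizontal distance between inner_lid and tin below 0.006 m and z of inner_lid in the frame of tin between 0.054 and 0.061 m and angle between inner_lid's own z axis and vertical below 0.05 rad)).
It fails at once if the inner lid is dropped (faster than 0.4 m/s while not held) (linear speed of inner_lid above 0.4 m/s and contact force between the fingers and inner_lid below 0.1 N).
It fails at once if baking tray pushed more than 20 mm (distance of baking_tray from where it was at the start of the episode above 0.02 m).
It fails at once if ramekin pushed more than 20 mm (distance of ramekin from where it was at the start of the episode above 0.02 m).
It fails at once if tongs pushed more than 20 mm (distance of tongs from where it was at the start of the episode above 0.02 m).
It also fails if it takes over 72 s, if anything falls off the work surface, if the arm or the gripper's body presses on something with over 40 N, if the wrist force passes 120 N, or if a joint passes its speed limit or range.

ROBOT

A 6-joint arm with a two-finger parallel gripper is mounted at the origin on the work surface. World frame = base frame: x ahead of the robot, y to its left, z up, the work surface at z = 0. Lengths are in mm, angles in degrees, forces in N, time in s.
With the tool pointing down it reaches from about 375 to 825 mm from the base axis. Payload 5.5 kg.
Tool frame: the origin (TCP) lies on the centre line of the jaws, within the pads' length; the fingertips stand 19 mm ahead of it and the grasp point (between the pads) is the TCP; x points along the fingers, y is the direction in which the jaws open and shut, and the axes are right-handed (so a half turn about x gives the same grasp; the last joint's range is limited). The gripper opens to 85 mm and grips with 20 to 120 N. Pads are 22 mm wide; open, the fingers measure 114 mm over their backs; the gripper's body (76 mm by 85 mm) begins 54 mm behind the grasp point. The pads swing forward as they close: fully open they stand 13 mm farther back than shut.
Start: joints at [0, 17.962, -2.699, 69.339, 0, 90], TCP at [599.996, -0, 250.299] pointing down, gripper open.
Joint ranges: [-152.73, 152.73], [-39.44, 99.34], [-58.76, 71.6], [-118.89, 123.64], [-81.53, 83.1], [-180, 180]. Speed limits (degrees/s): [136.94, 136.94, 172.46, 180, 180, 180].

INTERFACE

Orientations are given as [roll, pitch, yaw] about the fixed x, y, z axes, in that order (R = Rz(yaw) Ry(pitch) Rx(roll)).
In Python, from rig import sensors, read_camera, camera_model, sign_off gives the robot as it stands.
- The arm moves only by the tool jog_arm, never from a script. Its argument "plan" is a list of rows, each a list of 4 numbers: the shift along the tool's x, y, z in mm, then the turn about the tool's x in rad. A call has exactly 8 rows; each row shifts and turns the commanded pose from where the row before left it, along the tool's axes as they then stand; what a row does not reach is not made up. A row lasts 1/12 s, in which the tool goes at most 41.7 mm and 7.16 degrees, less where a joint would pass 70% of its speed; a pose out of reach is approached as far as the arm can. A call with a gripper value outside its range is refused whole. "claw" is the finger opening in mm, from 0 to 85.4, set as the call begins (left out, the last holds). The fingers move at their own pace and stop on an object; "grip_force" is the grip in N (left out, the last holds). Time passes only in rows, so rows that do not move let the fingers close, or fill a call up. It gives the time, the measured TCP pose, the force and the opening at its end, in the units of the state.
- sensors.get_state(): the state, without advancing time (a new reading comes with each control period).
- read_camera(name): name is "scene" or "side" or "wrist"; returns (picture, depth): 480x640x3 uint8, blue, green, red; 480x640 float32, mm along the optical axis (not along the pixel's ray), 0 where there is no reading.
- camera_model(name): a dict with "mtx" (3x3 intrinsics, pixels), "rvec" (rotation vector, rad) and "tvec" (3), from world to camera coordinates, as OpenCV has them. Camera axes: x right, y down, z forward; pixel columns grow to the right and rows downward; lengths in mm; the calibration is good to about 2 mm. A picture is of the moment at which its call begins: read the wrist's pose just before it. camera_model takes no time and is no camera call; for the wrist camera it gives the pose at the moment of the call.
- sign_off(): hands the job in, once; it reports no verdict.
The state is a dict: "time": time; "joints": joint angles; "joint_velocities": joint speeds; "joint_efforts": joint torques, N m; "tcp_pos": TCP position; "ee_rot": TCP orientation; "wrist_force": force on the tool from outside, world axes, zero at the start; "ft_torque": the same for the moment, N m; "width": opening from 0.0 (shut) to 1.0 (fully open).
Only numpy, scipy, OpenCV 4.12 (cv2) and the standard library are available. Lean on these libraries where they do the work, as an engineer would, in place of code of your own. Each camera call takes 0.05 s, during which the arm holds its last target. There are 200 camera calls.

## Working session

There is one attempt and no reset: what is moved stays moved. The work goes in short steps, Python scripts to look and compute and a tool call to move; the robot and the scene stay as the last step left them, time stands still between calls to the robot, and variables do not carry over. Pictures are saved under pics/ and viewed, about 8 in all and at most 12, crops included, and the job is handed in when it is done.

Besides the shell and the picture viewer there is one more tool, called as a command line: name --pt "numbers of a row" for each row, then --argument value for the rest. jog_arm: Moves the arm, as the interface text tells. Its arguments: {"type":"object","properties":{"plan":{"type":"array","items":{"type":"array","items":{"type":"number"}}},"claw":{"type":"number"},"grip_force":{"type":"number"}},"required":["plan"]}

```bash
mkdir -p pics; ls; python3 - <<'E'
from rig import sensors, read_camera, camera_model
import cv2, numpy as np
print(sensors.get_state())
for n in ("scene","side"):
    p,d=read_camera(n); cv2.imwrite(f"pics/{n}0.png",p); np.savez(f"{n}0.npz",p=p,d=d)
    print(n,camera_model(n), (d>0).mean())
E
```

```text
pics
{'time': 0.0, 'joints': array([ 1.52272477e-03,  1.80049886e+01, -2.75533424e+00,  6.93401584e+01,
        4.35251907e-04,  8.99986753e+01]), 'joint_velocities': array([ 0.01758882, -0.00541405,  0.03686111, -0.17586364,  0.06547967,
        0.00199613]), 'joint_efforts': array([ 1.69644722e-03, -5.39594257e+01,  3.39749372e+01,  1.94567809e-02,
        9.49871333e-05,  6.01428906e-05]), 'tcp_pos': array([5.99440360e+02, 1.83004362e-02, 2.49417740e+02]), 'ee_rot': array([-90.24950944,  89.8995178 , 179.7533376 ]), 'wrist_force': array([-0.11942045,  0.74217177, -0.4042397 ]), 'ft_torque': array([-0.01042051,  0.0332455 , -0.05699121]), 'width': 0.999737705201858}
scene {'mtx': array([[435.65302238,   0.        , 318.14146893],
       [  0.        , 435.65302238, 233.03767575],
       [  0.        ,   0.        ,   1.        ]]), 'rvec': array([ 2.21326932,  1.51845708, -0.42661032]), 'tvec': array([-220.33810666, -434.09438407, 1639.95052678])} 0.9959537760416667
side {'mtx': array([[604.84653925,   0.        , 321.28732277],
       [  0.        , 604.84653925, 244.6681292 ],
       [  0.        ,   0.        ,   1.        ]]), 'rvec': array([ 0.17902421, -2.91801797,  1.05047785]), 'tvec': array([ 589.90297076,   98.57322151, 1460.49949172])} 0.9959537760416667
```

View pics/scene0.png

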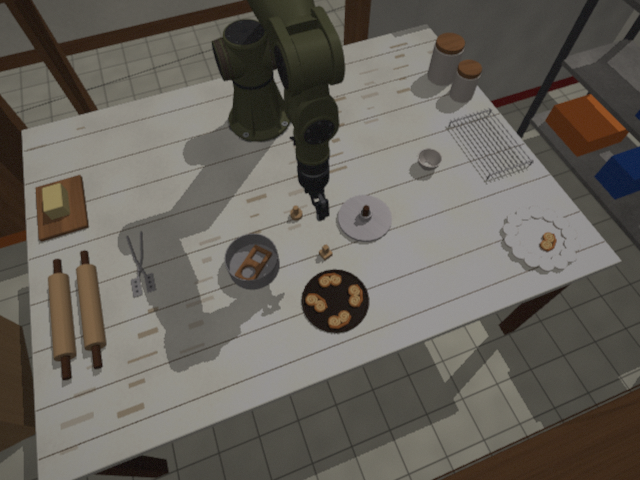

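View pics/side0.png

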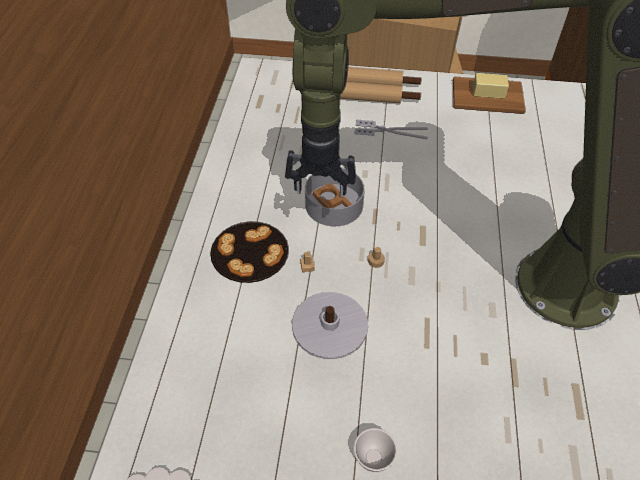

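The scene picture shows the tin at (252,261), round stamp (296,213), square stamp (325,252) and lids (364,217). In the side view they are at (334,197), (376,256), (308,261) and (330,324).

```bash
cat > h.py <<'E'
import cv2, numpy as np
from rig import sensors, read_camera, camera_model
def ray(m,uv):
    R=cv2.Rodrigues(np.array(m["rvec"]))[0]; c=-R.T@np.array(m["tvec"]).ravel()
    uv=np.atleast_2d(np.array(uv,float)); d=np.c_[uv,np.ones(len(uv))]@np.linalg.inv(m["mtx"]).T@R
    return c,d
def plane(m,uv,z):
    c,d=ray(m,uv); return c+d*((z-c[2])/d[:,2])[:,None]
def cloud(m,d):
    v,u=np.mgrid[:480,:640]; c,r=ray(m,np.c_[u.ravel(),v.ravel()])
    return (c+r*d.reshape(-1,1)).reshape(480,640,3)
E
python3 - <<'E'
from h import *
for n,pts in (("scene",dict(tin=(252,261,30),rnd=(296,208,50),sq=(325,247,50),knob=(366,208,71))),("side",dict(tin=(334,197,20),rnd=(376,249,50),sq=(308,255,50),knob=(330,308,71)))):
    m=camera_model(n)
    for k,(u,v,z) in pts.items(): print(n,k,plane(m,(u,v),z).round(0))
s=sensors.get_state();m=camera_model("wrist");p,d=read_camera("wrist");cv2.imwrite("pics/w0.png",p);np.savez("w0.npz",p=p,d=d);print(m)
E
```

```text
scene tin [[ 584. -198.   30.]]
scene rnd [[466. -16.  50.]]
scene sq [[629.  19.  50.]]
scene knob [[559. 182.  71.]]
side tin [[ 585. -205.   20.]]
side rnd [[463. -15.  50.]]
side sq [[624.  24.  50.]]
side knob [[553. 182.  71.]]
{'mtx': array([[415.26473781,   0.        , 311.31300735],
       [  0.        , 415.26473781, 233.30609429],
       [  0.        ,   0.        ,   1.        ]]), 'rvec': array([-2.86048236e+00, -3.64472361e-04,  1.87279328e-03]), 'tvec': array([-597.90063083,  -37.17211201,  378.49514112])}
```

View pics/w0.png

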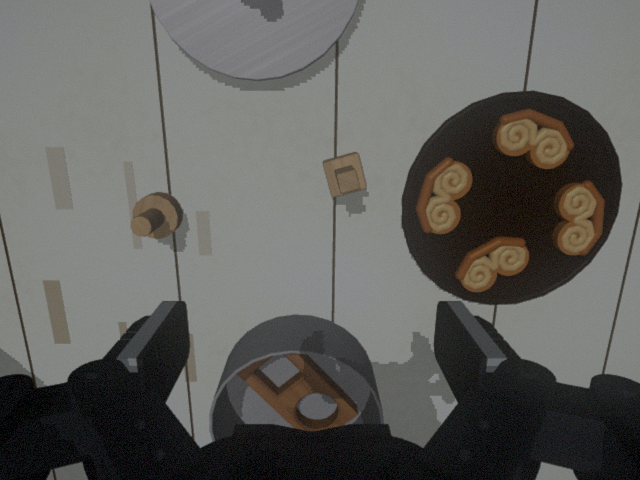

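The wrist view shows the square stamp at (345,175), the round one at (157,222), the lids' edge at the top and the rack in the tin, with the square nest at (280,372) and the round nest at (317,407). The fingers are symmetric about column 311. Next I measure with depth.

```bash
cat >> h.py <<'E'
def blob(P,p,box,z0,z1):
    "largest blob of points with z in range inside world xy box: xy points of it"
    m=((P[...,2]>z0)&(P[...,2]<z1)&(P[...,0]>box[0])&(P[...,0]<box[1])&(P[...,1]>box[2])&(P[...,1]<box[3])).astype(np.uint8)
    n,l,st,_=cv2.connectedComponentsWithStats(m)
    if n<2: return np.zeros((0,3))
    return P[l==1+st[1:,4].argmax()]
def rect(q): 
    (c,s,a)=cv2.minAreaRect(q[:,:2].astype(np.float32)); return np.round([*c,*s,a],1)
def circ(q):
    c,r=cv2.minEnclosingCircle(q[:,:2].astype(np.float32)); return np.round([*c,r],1)
def snap(n,name=None):
    s=sensors.get_state();m=camera_model(n);p,d=read_camera(n)
    if name: cv2.imwrite(f"pics/{name}.png",p)
    return s,m,p,d,cloud(m,d)
def tool(s,xyz):
    "world point -> tool frame offset from TCP"
    from scipy.spatial.transform import Rotation as Ro
    return Ro.from_euler("xyz",s["ee_rot"],degrees=True).inv().apply(np.array(xyz)-s["tcp_pos"])
E
python3 - <<'E'
from h import *
z=np.load("w0.npz");m=camera_model("wrist");P=cloud(m,z["d"])
print("table z",np.median(P[100:140,60:120,2]), P[100:140,60:120,2].std())
for k,b in (("rnd",(420,510,-60,30)),("sq",(590,665,-20,65))):
    for z0,z1 in ((13,23),(44,56)):
        q=blob(P,0,b,z0,z1); print(k,z0,len(q),rect(q),circ(q),q.mean(0).round(1))
q=blob(P,0,(480,690,-300,-90),15,25);print("rack",len(q),rect(q))
q=blob(P,0,(480,690,-300,-90),60,72);print("rim",len(q),circ(q))
E
```

```text
table z 0.12852200646585743 20.138240562702208
rnd 13 1081 [461.8 -17.4  36.6  39.2  31.9] [460.8 -18.1  20.2] [464.5 -15.4  18.1]
rnd 44 408 [460.8 -18.2  17.4  16.8  83.3] [460.6 -18.2   9. ] [461.5 -17.6  49.6]
sq 13 886 [626.8  18.2  32.   32.1  15.6] [626.5  18.1  21.7] [625.5  20.8  18. ]
sq 44 424 [626.7  18.3  15.9  16.1  15.4] [626.5  18.4  10.5] [626.5  18.7  49.9]
rack 3298 [ 585.1 -199.5   61.5  116.4   41.3]
rim 1475 [ 584.4 -196.7   77.6]
```

jog_arm --pt "12.5 -17.1 2.3 0" --pt "12.5 -17.1 2.3 0" --pt "12.5 -17.1 2.3 0" --pt "12.5 -17.1 2.3 0" --pt "12.5 -17.1 2.3 0" --pt "12.5 -17.1 2.3 0" --pt "12.5 -17.1 2.3 0" --pt "12.5 -17.1 2.3 0" --claw 60

```text
time: 0.82
tcp_pos: [462.1, -18.5, 149.5]
ee_rot: [-85.1, 90.0, -175.1]
wrist_force: [-0.5, -0.3, -0.5]
width: 0.703
```

```bash
python3 - <<'E'
from h import *
s,m,p,d,P=snap("wrist","w1")
c,_=ray(m,(0,0)); print(s["tcp_pos"],s["ee_rot"],"cam in tool",tool(s,c))
for z0,z1 in ((13,23),(44,56)):
    q=blob(P,0,(420,510,-60,30),z0,z1); print(len(q),rect(q),circ(q),q.mean(0).round(1)); print(tool(s,[*circ(q)[:2],z0+5]))
E
```

```text
[462.06679531 -18.46648498 149.53067477] [ -85.14947539   89.97874904 -175.14492492] cam in tool [-123.64935974   -1.30931767  -69.31775092]
1979 [460.  -18.2  39.2  39.5  14.8] [459.8 -18.2  20.1] [460.  -14.1  18.1]
[131.53149509  -2.21816408  -0.27079008]
780 [ 4.60e+02 -1.76e+01  1.71e+01  1.67e+01  2.00e-01] [460.  -18.    8.9] [460.  -17.1  49.7]
[100.53141703  -2.02960491  -0.46980197]
```

jog_arm --pt "15 -0.8 -0.4 0" --pt "15 0 0 0" --pt "15 0 0 0" --pt "15 0 0 0" --pt "15 0 0 0" --pt "15 0 0 0" --pt "12 0 0 0" --pt "6 0 0 0"

```text
time: 1.53
tcp_pos: [461.7, -17.9, 41.0]
ee_rot: [-93.4, 89.9, 176.6]
wrist_force: [-0.3, 0.1, -0.1]
width: 0.703
```

jog_arm --pt "0 0 0 0" --pt "0 0 0 0" --pt "0 0 0 0" --pt "0 0 0 0" --pt "0 0 0 0" --pt "0 0 0 0" --pt "0 0 0 0" --pt "0 0 0 0" --claw 0 --grip_force 40

```text
time: 2.2
tcp_pos: [463.2, -18.0, 43.1]
ee_rot: [89.2, 89.9, -0.8]
wrist_force: [-0.9, -0.4, 6.5]
width: 0.196
```

```bash
python3 - <<'E'
from h import *
s,m,p,d,P=snap("wrist","w2")
c,_=ray(m,(0,0)); print(s["tcp_pos"],s["ee_rot"],s["width"],s["wrist_force"],"cam in tool",tool(s,c))
for z0,z1 in ((13,23),(44,56)):
    q=blob(P,0,(430,490,-50,10),z0,z1); print(len(q),rect(q),circ(q),q.mean(0).round(1))
E
```

```text
[463.18436172 -18.02054945  43.08966108] [89.24079415 89.90750403 -0.75898116] 0.19645887888440203 [-0.89567617 -0.43593984  6.47525001] cam in tool [-123.63103217   -1.33559222  -69.33050657]
3062 [ 4.62e+02 -7.70e+00  3.95e+01  2.03e+01  2.00e-01] [462.  -17.3  19.8] [461.9  -6.4  18. ]
4050 [461.8 -18.5  22.8  44.1  89.6] [461.9 -12.5  22. ] [462.  -14.2  49.8]
```

View pics/w2.png

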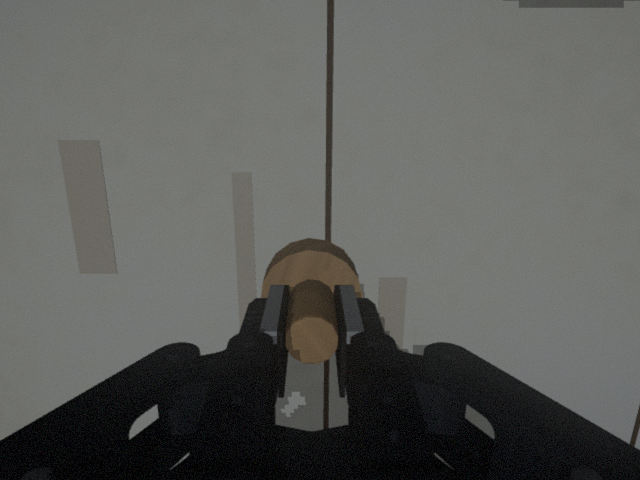

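jog_arm --pt "-15 0 0 0" --pt "-15 0 0 -0.1" --pt "-15 0 0 -0.1" --pt "-15 0 0 -0.1" --pt "-15 0 0 -0.1" --pt "-15 0 0 -0.1" --pt "-15 0 0 -0.1" --pt "-15 0 0 -0.12"

```text
time: 2.92
tcp_pos: [462.1, -18.0, 163.0]
ee_rot: [-135.5, 90.0, 176.1]
wrist_force: [0.4, -0.1, -0.8]
width: 0.199
```

jog_arm --pt "-10 -3.5 22.7 0" --pt "-10 -3.5 22.7 0" --pt "-10 -3.5 22.7 0" --pt "-10 -3.5 22.7 0" --pt "-10 -3.5 22.7 0" --pt "-10 -3.5 22.7 0" --pt "-10 -3.5 22.7 0" --pt "-10 -3.5 22.7 0"

```text
time: 3.58
tcp_pos: [561.3, -173.9, 242.5]
ee_rot: [-149.2, 90.0, 162.1]
wrist_force: [1.3, 0.8, -1.3]
width: 0.19
```

```bash
python3 - <<'E'
from h import *
s,m,p,d,P=snap("wrist","w3"); np.savez("w3.npz",p=p,d=d)
c,_=ray(m,(0,0)); print(s["tcp_pos"],s["ee_rot"],s["width"],"cam in tool",tool(s,c))
B=(480,690,-300,-90)
q=blob(P,0,B,15,25);print("rack",len(q),rect(q), tool(s,[*rect(q)[:2],20]))
q=blob(P,0,B,60,72);print("rim",len(q),circ(q))
print(s["joints"])
E
```

```text
[ 561.27330612 -173.94613133  242.54729408] [-149.18716314   89.97034228  162.06056456] 0.1904021433656101 cam in tool [-123.65304762   -1.47516276  -70.37077848]
rack 3359 [ 570.3 -182.6   60.2   73.    41.2] [222.54143926   1.14023647  12.55692717]
rim 2363 [ 584.4 -198.9   78. ]
[-1.72191084e+01  1.68189110e+01 -5.26263204e+00  6.79481124e+01
  3.72849411e-04  3.15331638e+01]
```

View pics/w3.png

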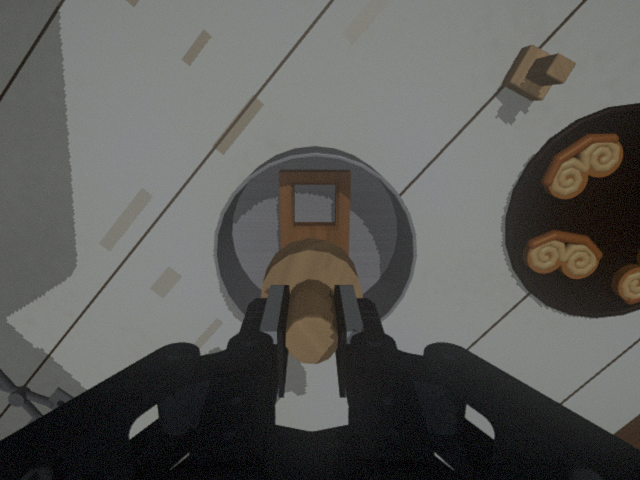

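The nest rack is aligned with the tool (rack columns 279–350, square nest at (315,205)). The held stamp's foot is centred at column 311.

jog_arm --pt "15 0.3 7.9 0" --pt "15 0.3 7.9 0" --pt "15 0.3 7.9 0" --pt "15 0.3 7.9 0" --pt "15 0.3 7.9 0" --pt "15 0.3 7.9 0" --pt "15 0.3 7.9 0" --pt "15 0.3 7.9 0"

```text
time: 4.3
tcp_pos: [604.9, -219.3, 121.0]
ee_rot: [-157.0, 90.0, 154.2]
wrist_force: [0.1, 0.4, -0.7]
width: 0.197
```

```bash
cat > m4.py <<'E'
from h import *
import sys
s,m,p,d,P=snap("wrist",sys.argv[1])
if len(sys.argv)>2:
    s,m,p,d,P=snap("wrist",sys.argv[1])
print(s["tcp_pos"],s["ee_rot"],s["width"])
from scipy.spatial.transform import Rotation as Ro
T=tool(s,P.reshape(-1,3)).reshape(P.shape)
T=np.dstack([T[...,1],T[...,2],P[...,2]])
zt=s["tcp_pos"][2]-43+18
q=blob(T,0,(-60,60,-120,60),15.5,24.5);print("rack y,z range",len(q),np.percentile(q,[.5,99.5],axis=0)[:,:2].round(2),rect(q))
q=blob(T,0,(-30,30,-30,40),zt-6,zt+4);print("foot y,z",len(q),np.percentile(q,[.3,99.7],axis=0)[:,:2].round(2), circ(q))
q=blob(T,0,(-120,120,-150,90),60,70);print("rim",len(q),circ(q))
E
python3 m4.py w4
```

```text
[ 604.85980163 -219.25093135  121.0245947 ] [-157.01368614   89.99146054  154.24194971] 0.19671543588879792
rack y,z range 12285 [[-31.71 -86.76]
 [ 27.97  21.66]] [ -1.9 -28.8  60.3 116.2   0. ]
foot y,z 3089 [[-20.77 -21.  ]
 [ 17.72  -1.75]] [-1.5 -2.4 19.8]
rim 10175 [ -1.9 -28.8  78.1]
```

jog_arm --pt "7 -0.4 0.6 0" --pt "7 0 0 0" --pt "7 0 0 0" --pt "7 0 0 0" --pt "7 0 0 0" --pt "7 0 0 0" --pt "7 0 0 0" --pt "7 0 0 0"

```text
time: 5.02
tcp_pos: [604.6, -219.6, 65.7]
ee_rot: [33.5, 90.0, -15.2]
wrist_force: [0.9, -0.5, -2.0]
width: 0.198
```

jog_arm --pt "2 0 0 0" --pt "2 0 0 0" --pt "2 0 0 0" --pt "2 0 0 0" --pt "2 0 0 0" --pt "0 0 0 0" --pt "0 0 0 0" --pt "0 0 0 0"

```text
time: 5.68
tcp_pos: [604.8, -219.7, 56.5]
ee_rot: [21.0, 90.0, -27.7]
wrist_force: [0.1, -0.1, -0.0]
width: 0.192
```

jog_arm --pt "2 0 0 0" --pt "2 0 0 0" --pt "2 0 0 0" --pt "2 0 0 0" --pt "1.5 0 0 0" --pt "0 0 0 0" --pt "0 0 0 0" --pt "0 0 0 0"

```text
time: 6.35
tcp_pos: [604.6, -219.6, 47.1]
ee_rot: [-101.9, 90.0, -150.7]
wrist_force: [-2.6, 0.7, 6.0]
width: 0.201
```

jog_arm --pt "0 0 0 0" --pt "0 0 0 0" --pt "0 0 0 0" --pt "0 0 0 0" --pt "0 0 0 0" --pt "0 0 0 0" --pt "0 0 0 0" --pt "0 0 0 0" --claw 38

```text
time: 7.02
tcp_pos: [604.6, -219.6, 46.8]
ee_rot: [-135.6, 90.0, 175.6]
wrist_force: [-1.2, -0.5, -0.5]
width: 0.448
```

jog_arm --pt "-15 0 0 0" --pt "-15 0 0 0" --pt "-15 0 0 0" --pt "-15 0 0 0.1" --pt "-15 0 0 0.1" --pt "-15 0 0 0.1" --pt "-15 0 0 0.1" --pt "-15 0 0 0.049"

```text
time: 7.68
tcp_pos: [604.6, -219.6, 167.6]
ee_rot: [47.9, 90.0, -26.9]
wrist_force: [0.5, -1.0, -0.2]
width: 0.446
```

```bash
python3 m4.py w5
```

```text
[ 604.57315514 -219.59732758  167.56757082] [ 47.85326303  89.99874753 -26.88126617] 0.4462393869034699
rack y,z range 11729 [[-58.77 -86.46]
 [ 33.61  35.21]] [-14.1 -25.  116.4  60.3  64.1]Traceback (most recent call last):
  File "m4.py", line 12, in <module>
    q=blob(T,0,(-30,30,-30,40),zt-6,zt+4);print("foot y,z",len(q),np.percentile(q,[.3,99.7],axis=0)[:,:2].round(2), circ(q))
                                                                  ~~~~~~~~~~~~~^^^^^^^^^^^^^^^^^^^^
    return _quantile_unchecked(
        a, q, axis, out, overwrite_input, method, keepdims, weights)
    return _ureduce(a,
                    func=_quantile_ureduce_func,
    ...<5 lines>...
                    overwrite_input=overwrite_input,
                    method=method)
    r = func(a, **kwargs)
    result = _quantile(arr,
                       quantiles=q,
    ...<2 lines>...
                       out=out,
                       weights=wgt)
    slices_having_nans = np.isnan(arr[-1, ...])
                                  ~~~^^^^^^^^^
IndexError: index -1 is out of bounds for axis 0 with size 0
```

jog_arm --pt "0 10.8 -27.9 0" --pt "0 10.8 -27.9 0" --pt "0 10.8 -27.9 0" --pt "0 10.8 -27.9 0" --pt "0 10.8 -27.9 0" --pt "0 10.8 -27.9 0" --pt "0 10.8 -27.9 0" --pt "0 10.8 -27.9 0" --claw 60

```text
time: 8.4
tcp_pos: [628.0, 20.0, 166.3]
ee_rot: [-101.8, 90.0, -176.2]
wrist_force: [1.0, -0.0, -0.4]
width: 0.701
```

```bash
cat > m6.py <<'E'
from h import *
import sys
s,m,p,d,P=snap("wrist",sys.argv[1])
s,m,p,d,P=snap("wrist",sys.argv[1])
print(s["tcp_pos"],s["ee_rot"],s["width"])
T=tool(s,P.reshape(-1,3)).reshape(P.shape)
T=np.dstack([T[...,1],T[...,2],P[...,2]])
for z0,z1 in ((13,23),(44,56)):
    q=blob(T,0,(-40,40,-40,40),z0,z1); print(len(q),rect(q),np.percentile(q,[.3,99.7],axis=0)[:,:2].round(2))
E
python3 m6.py w6
```

```text
[628.48707429  25.36152131 166.32938804] [160.43019319  89.76572973  86.27453968] 0.6992992533681321
1346 [-3.7  6.5 31.7 31.8  0.6] [[-19.66  -9.35]
 [ 12.02  22.34]]
694 [-3.8  6.5 15.3 16.2  0.4] [[-11.46  -1.54]
 [  3.82  14.36]]
```

View pics/w5.png

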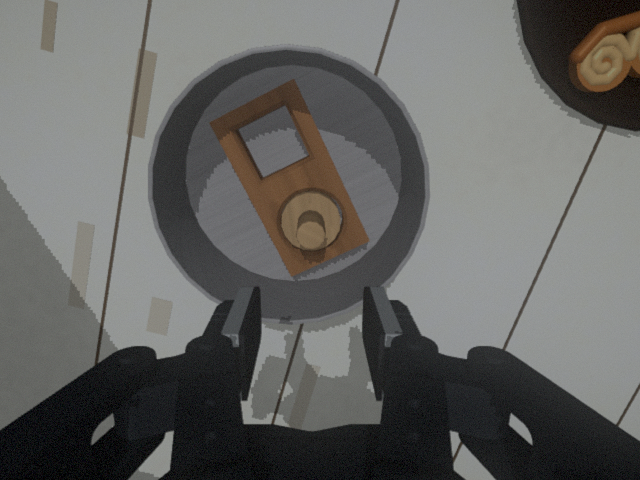

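The round stamp stands in its nest (310,225). The arm was still settling over the square stamp, so I re-measure.

```bash
python3 m6.py w6b; python3 m6.py w6b
```

```text
[628.09005806  20.66364565 166.24129054] [-119.57821317   89.98143459  166.21405266] 0.7019086554040261
1358 [-1.9  1.6 32.3 31.8 88.8] [[-17.88 -14.26]
 [ 13.95  17.58]]
693 [-2.   1.4 15.2 15.9  0.1] [[-9.57 -6.48]
 [ 5.61  9.15]]
[627.96721679  18.41251589 166.38215965] [ -56.65023616   89.9620903  -131.05433965] 0.7062370532088571
1350 [-1.1 -0.4 31.7 32.2  0.1] [[-16.83 -16.43]
 [ 14.7   15.41]]
715 [-1.1 -0.6 16.2 15.8 89.9] [[-9.   -8.63]
 [ 6.75  7.29]]
```

jog_arm --pt "18 0.3 -0.4 0" --pt "18 0 0 0" --pt "18 0 0 0" --pt "18 0 0 0" --pt "18 0 0 0" --pt "16 0 0 0" --pt "12 0 0 0" --pt "6 0 0 0"

```text
time: 9.37
tcp_pos: [627.2, 17.8, 40.9]
ee_rot: [-100.5, 89.9, -175.1]
wrist_force: [-0.1, -0.7, 0.4]
width: 0.701
```

jog_arm --pt "0 0 0 0" --pt "0 0 0 0" --pt "0 0 0 0" --pt "0 0 0 0" --pt "0 0 0 0" --pt "0 0 0 0" --pt "0 0 0 0" --pt "0 0 0 0" --claw 0

```text
time: 10.03
tcp_pos: [629.2, 19.0, 43.9]
ee_rot: [68.8, 89.9, -5.6]
wrist_force: [-0.4, -1.2, 5.0]
width: 0.179
```

```bash
python3 m6.py w7
```

```text
[629.22974209  18.98480051  43.92062399] [69.20020541 89.88809692 -5.27018595] 0.17570130180300925
2381 [ -1.7 -10.9  13.3  32.2  86.5] [[-17.38 -16.74]
 [ 14.35  -5.46]]
4028 [-1.4  0.3 23.1 42.5 89.6] [[-22.39 -11.03]
 [ 19.5   10.64]]
```

jog_arm --pt "-12 0 0 0" --pt "-12 0 0 0" --pt "-12 0 0 0" --pt "-12 0 0 -0.1" --pt "-12 0 0 -0.1" --pt "-12 0 0 -0.1" --pt "-12 0 0 -0.1" --pt "-12 0 0 -0.049"

```text
time: 10.8
tcp_pos: [628.6, 19.1, 140.8]
ee_rot: [53.3, 89.9, 4.8]
wrist_force: [-0.4, 0.3, -0.6]
width: 0.176
```

jog_arm --pt "0 -21.8 13.1 0" --pt "0 -21.8 13.1 0" --pt "0 -21.8 13.1 0" --pt "0 -21.8 13.1 0" --pt "0 -21.8 13.1 0" --pt "0 -21.8 13.1 0" --pt "0 -21.8 13.1 0" --pt "0 -21.8 13.1 0"

```text
time: 11.47
tcp_pos: [566.2, -175.9, 140.2]
ee_rot: [35.6, 89.9, -13.2]
wrist_force: [0.4, 0.0, -0.1]
width: 0.178
```

jog_arm --pt "0 0 0 0" --pt "0 0 0 0" --pt "0 0 0 0" --pt "0 0 0 0" --pt "0 0 0 0" --pt "0 0 0 0" --pt "0 0 0 0" --pt "0 0 0 0"

```text
time: 12.13
tcp_pos: [566.5, -174.3, 138.8]
ee_rot: [-175.8, 90.0, 135.5]
wrist_force: [-0.4, 0.2, -1.0]
width: 0.176
```

```bash
python3 m4.py w8; python3 - <<'E'
import cv2
E
```

```text
[ 566.46683502 -174.27356831  138.77255784] [-175.76145188   89.99394354  135.53817999] 0.17613928196493378
rack y,z range 4322 [[-32.54 -27.8 ]
 [ 27.25  40.56]] [-2.7  7.1 60.1 70.   0.1]
foot y,z 2394 [[-17.34 -17.47]
 [ 14.29  -6.44]] [ -1.6 -10.1  16.7]
rim 4066 [-2.6 30.1 77.9]
```

View pics/w8.png

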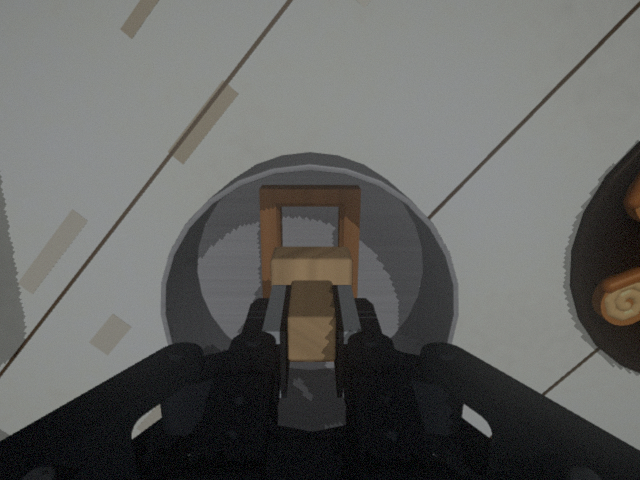

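The square stamp's foot is in line with the square nest (foot columns 272–351, rack 260–360), so it needs shifting by -1.1 along y and +1.6 along z.

jog_arm --pt "9 -1.1 1.6 0" --pt "9 0 0 0" --pt "9 0 0 0" --pt "9 0 0 0" --pt "9 0 0 0" --pt "9 0 0 0" --pt "9 0 0 0" --pt "9 0 0 0"

```text
time: 12.85
tcp_pos: [566.4, -176.7, 65.7]
ee_rot: [-150.0, 90.0, 161.2]
wrist_force: [-0.5, 0.6, 0.5]
width: 0.175
```

jog_arm --pt "2 0 0 0" --pt "2 0 0 0" --pt "2 0 0 0" --pt "2 0 0 0" --pt "2 0 0 0" --pt "0 0 0 0" --pt "0 0 0 0" --pt "0 0 0 0"

```text
time: 13.52
tcp_pos: [566.7, -176.8, 57.0]
ee_rot: [28.2, 90.0, -20.5]
wrist_force: [-0.3, -0.6, -0.3]
width: 0.181
```

jog_arm --pt "2 0 0 0" --pt "2 0 0 0" --pt "2 0 0 0" --pt "2 0 0 0" --pt "1.5 0 0 0" --pt "0 0 0 0" --pt "0 0 0 0" --pt "0 0 0 0"

```text
time: 14.18
tcp_pos: [566.5, -176.7, 47.9]
ee_rot: [-3.2, 90.0, -52.0]
wrist_force: [-2.3, -0.1, 6.9]
width: 0.181
```

jog_arm --pt "0 0 0 0" --pt "0 0 0 0" --pt "0 0 0 0" --pt "0 0 0 0" --pt "0 0 0 0" --pt "0 0 0 0" --pt "0 0 0 0" --pt "0 0 0 0" --claw 38

```text
time: 14.85
tcp_pos: [566.6, -176.7, 47.2]
ee_rot: [-168.5, 90.0, 142.8]
wrist_force: [0.2, -0.1, -0.4]
width: 0.442
```

jog_arm --pt "-20 0 0 0" --pt "-20 0 0 0" --pt "-20 0 0 0" --pt "-20 0 0 0" --pt "-20 0 0 0" --pt "-20 0 0 0" --pt "-20 0 0 0" --pt "-10 0 0 0"

```text
time: 15.52
tcp_pos: [567.6, -177.0, 200.0]
ee_rot: [31.6, 89.8, -17.2]
wrist_force: [0.8, 0.1, 0.4]
width: 0.448
```

jog_arm --pt "-10 0 -10 0" --pt "-10 0 -10 0" --pt "-10 0 0 0" --pt "-10 0 0 0" --pt "-10 0 0 0" --pt "0 0 0 0" --pt "0 0 0 0" --pt "0 0 0 0"

```text
time: 16.18
tcp_pos: [553.3, -161.8, 246.8]
ee_rot: [-143.6, 90.0, 167.6]
wrist_force: [-0.1, -0.6, 0.3]
width: 0.445
```

```bash
cat > m9.py <<'E'
from h import *
import sys
s,m,p,d,P=snap("wrist",sys.argv[1])
print(s["tcp_pos"],s["ee_rot"],s["width"])
T=tool(s,P.reshape(-1,3)).reshape(P.shape)
T=np.dstack([T[...,1],T[...,2],P[...,2]])
q=blob(T,0,(-60,60,-120,90),16,21);print("rack",len(q),rect(q))
q=blob(T,0,(-120,120,-150,150),60,70);print("rim",len(q),circ(q))
i=(T[...,2]>50)&(T[...,2]<58); 
for y0,y1 in ((-60,10),(20,80)):
    for z0,z1 in ((19.5,25),(47,60)):
        q=blob(T,0,(-30,30,y0+30,y1+30),z0,z1)
        if len(q): print("stamp",y0,z0,len(q),rect(q),circ(q),np.median(q[:,2]).round(1))
E
python3 m9.py w9
```

```text
[ 553.3383009  -161.75947428  246.81950445] [-143.62450707   89.96980916  167.61826739] 0.44505685984981846
rack 3870 [-1.  40.1 60.1 99.6  0.1]
rim 1789 [-0.9 48.4 77.9]
stamp -60 19.5 1457 [-0.4 15.1 59.  49.5  0.1] [-0.2 15.1 38. ] 20.3
stamp -60 47 414 [-1.6 18.8 15.2 16.2  0.2] [-1.6 18.8 10.5] 54.1
stamp 20 19.5 1576 [-0.5 78.5 57.  58.9 90. ] [-0.5 78.4 40.6] 20.4
stamp 20 47 373 [-1.5 76.1 16.7 17.5 61.6] [-1.6 76.1  9. ] 54.0
```

View pics/w9.png

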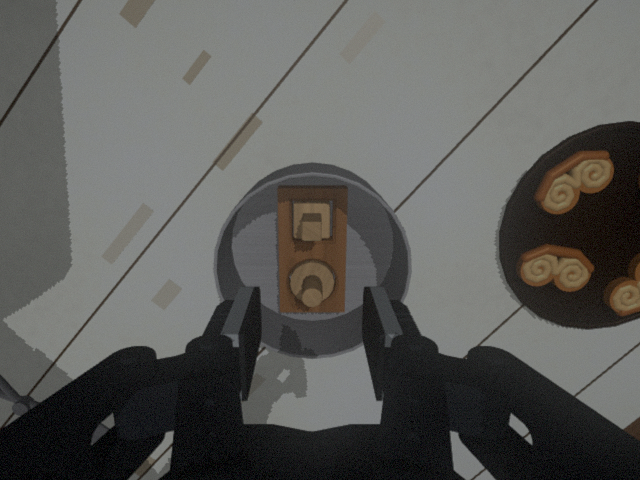

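Both stamps are seated: their tops measure 54.0 and 54.1, and they show at (311,222) and (311,285) inside the rack. Next come the lids.

jog_arm --pt "0 19 -24 0" --pt "0 19 -24 0" --pt "0 19 -24 0" --pt "0 19 -24 0" --pt "0 19 -24 0" --pt "0 19 -24 0" --pt "0 19 -24 0" --pt "0 19 -24 0" --claw 60

```text
time: 16.9
tcp_pos: [540.4, 84.2, 246.5]
ee_rot: [-121.0, 89.9, -169.8]
wrist_force: [0.8, -0.6, 0.3]
width: 0.702
```

jog_arm --pt "0 19 -24 0" --pt "0 19 -24 0" --pt "0 19 -24 0" --pt "0 19 -24 0" --pt "0 0 0 0" --pt "0 0 0 0" --pt "0 0 0 0" --pt "0 0 0 0"

```text
time: 17.57
tcp_pos: [534.8, 204.1, 246.9]
ee_rot: [-86.9, 89.9, -135.7]
wrist_force: [-0.3, -0.1, -0.2]
width: 0.7
```

jog_arm --pt "0 0 0 0" --pt "0 0 0 0" --pt "0 0 0 0" --pt "0 0 0 0" --pt "0 0 0 0" --pt "0 0 0 0" --pt "0 0 0 0" --pt "0 0 0 0"

```text
time: 18.23
tcp_pos: [534.9, 205.2, 247.3]
ee_rot: [-63.6, 90.0, -112.4]
wrist_force: [-0.1, 0.7, 0.4]
width: 0.7
```

```bash
cat > m10.py <<'E'
from h import *
import sys
s,m,p,d,P=snap("wrist",sys.argv[1]); off=float(sys.argv[2]) if len(sys.argv)>2 else 0
print(s["tcp_pos"],s["ee_rot"],s["width"],s["joints"].round(0))
T=tool(s,P.reshape(-1,3)).reshape(P.shape)
T=np.dstack([T[...,1],T[...,2],P[...,2]-off])
for n,a,b in (("plate",11.5,18.5),("collar",37,44),("knob",67,75)):
    q=blob(T,0,(-150,150,-150,150),a,b)
    if len(q): print(n,len(q),rect(q),circ(q),np.median(q[:,2]).round(1))
E
python3 m10.py w10
```

```text
[534.86108572 205.2254146  247.29708352] [ -63.63158475   89.99906618 -112.37612511] 0.6995761992175097 [21. 15. -7. 68. -0. 70.]
plate 26140 [ -1.4  29.3 171.6 171.5  73. ] [-1.5 29.6 86.5] 15.2
collar 697 [-1.5 28.5 40.9 40.   0.4] [-1.4 29.1 20.8] 40.9
knob 506 [-0.7 29.6 19.5 19.1 21.9] [-0.7 29.7 10.1] 71.0
```

jog_arm --pt "12 0.7 9.7 0" --pt "12 0 10 0" --pt "12 0 10 0" --pt "12 0 0 0" --pt "12 0 0 0" --pt "10 0 0 0" --pt "10 0 0 0" --pt "0 0 0 0"

```text
time: 18.95
tcp_pos: [553.6, 182.4, 164.2]
ee_rot: [-112.1, 89.8, -160.9]
wrist_force: [-0.0, 0.0, -0.2]
width: 0.702
```

```bash
python3 m10.py w11
```

```text
[553.64829913 182.35118215 164.21081888] [-112.12074573   89.75423309 -160.89624798] 0.7022575397021337 [ 18.  19. -13.  58.  -0.  67.]
plate 45207 [ -0.   -0.2 171.4 171.8  33.9] [ 0.1  0.1 86.5] 15.1
collar 1246 [ 0.  -0.4 41.  40.8 48.5] [ 0.  -0.4 20.8] 40.8
knob 968 [ 0.4  0.2 19.2 18.9 89.3] [ 0.4  0.2 10. ] 71.0
```

jog_arm --pt "14 0 0 0" --pt "14 0 0 0" --pt "14 0 0 0" --pt "14 0 0 0" --pt "14 0 0 0" --pt "14 0 0 0" --pt "10 0 0 0" --pt "5 0 0 0" --claw 45

```text
time: 19.67
tcp_pos: [554.6, 183.2, 67.4]
ee_rot: [-110.5, 89.9, -159.3]
wrist_force: [-0.3, -0.3, -0.0]
width: 0.533
```

jog_arm --pt "0 0 0 0" --pt "0 0 0 0" --pt "0 0 0 0" --pt "0 0 0 0" --pt "0 0 0 0" --pt "0 0 0 0" --pt "0 0 0 0" --pt "0 0 0 0" --claw 0 --grip_force 80

```text
time: 20.33
tcp_pos: [555.4, 183.4, 69.1]
ee_rot: [65.0, 89.9, 16.2]
wrist_force: [-1.8, -0.0, 6.5]
width: 0.201
```

```bash
python3 m10.py w12
```

```text
[555.3808186  183.42746417  69.10838507] [64.95570853 89.9404634  16.20719107] 0.2011092673979404 [ 18.  24. -19.  47.  -0.  67.]
plate 74899 [ -2.  -22.1 172.2 129.6   0. ] [-1.8 -0.5 86.8] 15.1
collar 1824 [ -1.8 -10.8  41.4  22.2   0.8] [-1.9 -2.7 20.7] 40.8
knob 3121 [-1.5 -0.4 30.4 23.   0. ] [-1.6 -3.6 17. ] 71.0
```

View pics/w12.png

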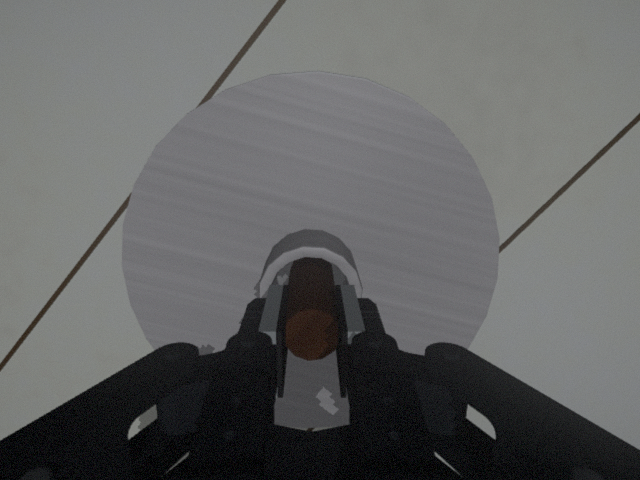

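The knob is gripped at (311,330), and the collar is concentric around it. I lift gently and carry.

jog_arm --pt "-3 0 0 0" --pt "-6 0 0 0" --pt "-10 0 0 0" --pt "-15 0 0 0" --pt "-18 0 0 0" --pt "-18 0 0 0" --pt "-18 0 0 0" --pt "-12 0 0 0"

```text
time: 21.05
tcp_pos: [555.6, 183.6, 170.7]
ee_rot: [68.9, 89.9, 20.2]
wrist_force: [0.3, 0.8, -5.2]
width: 0.2
```

```bash
python3 m10.py w13 100
```

```text
[555.57015679 183.55205135 170.68113223] [68.91669361 89.89175671 20.17168662] 0.20005154986501192 [ 18.  19. -12.  59.   0.  67.]
plate 74619 [ -2.3 -22.  129.7 172.5  89.6] [-2.1 -0.6 86.6] 16.6
collar 1907 [ -2.1 -10.8  22.1  41.4  89.5] [-2.  -1.8 20.7] 42.3
knob 3162 [-1.6 -0.3 30.3 23.2  0.5] [-1.5 -3.3 17.1] 72.4
```

jog_arm --pt "0 -5 6.7 0" --pt "0 -8 11 0" --pt "0 -11 14 0" --pt "0 -11 15 0" --pt "0 -11 15 0" --pt "0 -11 15 0" --pt "0 -11 15 0" --pt "0 -11 15 0"

```text
time: 21.77
tcp_pos: [564.6, 48.6, 166.7]
ee_rot: [-114.3, 89.8, -163.1]
wrist_force: [-0.3, 0.3, -5.2]
width: 0.204
```

jog_arm --pt "0 -11 15 0" --pt "0 -11 15 0" --pt "0 -11 15 0" --pt "0 -11 15 0" --pt "0 -11 15 0" --pt "0 -11 15 0" --pt "0 -11 15 0" --pt "0 -11 14 0"

```text
time: 22.43
tcp_pos: [576.7, -98.7, 166.6]
ee_rot: [-126.4, 89.8, -175.2]
wrist_force: [-0.1, -0.6, -4.9]
width: 0.21
```

jog_arm --pt "0 -11 14 0" --pt "0 -11 14 0" --pt "0 -11 14 0" --pt "0 -11 14 0" --pt "0 -8 11 0" --pt "0 -5 8 0" --pt "0 -4.2 6 0" --pt "0 0 0 0"

```text
time: 23.1
tcp_pos: [585.4, -199.2, 167.7]
ee_rot: [-106.4, 90.0, -155.3]
wrist_force: [-0.6, -0.0, -5.7]
width: 0.201
```

jog_arm --pt "0 0 0 0" --pt "0 0 0 0" --pt "0 0 0 0" --pt "0 0 0 0" --pt "0 0 0 0" --pt "0 0 0 0" --pt "0 0 0 0" --pt "0 0 0 0"

```text
time: 23.77
tcp_pos: [585.7, -197.6, 168.4]
ee_rot: [32.1, 90.0, -16.6]
wrist_force: [-0.6, -0.1, -5.7]
width: 0.201
```

```bash
python3 m10.py w14 100; python3 - <<'E'
from h import *
s=sensors.get_state(); t=tool(s,[585.54,-197.82,66]); print(t)
p=cv2.imread("pics/w14.png")
# predicted tin rim outline seen? overlay for the scene
for n in("scene",): 
    s,m,p,d,P=snap(n); cv2.imwrite("pics/s14.png",cv2.resize(p[170:330,180:400],None,fx=3.5,fy=3.5))
E
```

```text
[ 585.72476588 -197.5638584   168.37634473] [ 32.14866996  89.99253582 -16.58334265] 0.2008409584016709 [-19.  22.  -7.  60.   0.  30.]
plate 74975 [ -2.3 -22.2 129.5 172.8  89.9] [-2.3 -0.9 86.5] 14.3
collar 1790 [ -2.1 -10.7  22.6  41.4  89.7] [-2.1 -1.7 20.8] 40.0
knob 3312 [-5.1 -0.3 37.5 23.   0.1] [-4.6 -4.3 19.4] 70.2
[ 1.02308332e+02 -2.30143155e-01  6.87509427e-02]
```

jog_arm --pt "4.5 -0.2 0 0" --pt "4.5 0 0 0" --pt "4.5 0 0 0" --pt "4.5 0 0 0" --pt "4.5 0 0 0" --pt "4.5 0 0 0" --pt "3 0 0 0" --pt "2 0 0 0"

```text
time: 24.53
tcp_pos: [585.2, -197.8, 135.6]
ee_rot: [-151.6, 90.0, 159.6]
wrist_force: [0.6, -0.3, -5.9]
width: 0.204
```

jog_arm --pt "1 0 0 0" --pt "1 0 0 0" --pt "1 0 0 0" --pt "1 0 0 0" --pt "1 0 0 0" --pt "1 0 0 0" --pt "0 0 0 0" --pt "0 0 0 0"

```text
time: 25.2
tcp_pos: [585.4, -197.9, 130.3]
ee_rot: [-138.8, 90.0, 172.4]
wrist_force: [-0.3, 0.8, -4.8]
width: 0.196
```

jog_arm --pt "1 0 0 0" --pt "1 0 0 0" --pt "1 0 0 0" --pt "0.5 0 0 0" --pt "0.5 0 0 0" --pt "0 0 0 0" --pt "0 0 0 0" --pt "0 0 0 0"

```text
time: 25.87
tcp_pos: [585.6, -197.9, 127.1]
ee_rot: [28.8, 90.0, -19.9]
wrist_force: [-3.7, 1.0, 5.3]
width: 0.201
```

jog_arm --pt "0 0 0 0" --pt "0 0 0 0" --pt "0 0 0 0" --pt "0 0 0 0" --pt "0 0 0 0" --pt "0 0 0 0" --pt "0 0 0 0" --pt "0 0 0 0" --claw 40

```text
time: 26.53
tcp_pos: [585.5, -197.9, 126.3]
ee_rot: [-25.4, 90.0, -74.1]
wrist_force: [0.3, -0.6, -0.1]
width: 0.467
```

jog_arm --pt "-5 0 0 0" --pt "-10 0 0 0" --pt "-12 0 0 0" --pt "-12 0 0 0" --pt "-12 0 0 0" --pt "-12 0 0 0" --pt "-12 0 0 0" --pt "0 0 0 0"

```text
time: 27.2
tcp_pos: [587.2, -198.4, 205.1]
ee_rot: [30.1, 89.7, -18.6]
wrist_force: [0.3, -0.3, 1.1]
width: 0.474
```

jog_arm --pt "0 0 0 0" --pt "0 0 0 0" --pt "0 0 0 0" --pt "0 0 0 0" --pt "0 0 0 0" --pt "0 0 0 0" --pt "0 0 0 0" --pt "0 0 0 0" --claw 70

```text
time: 27.87
tcp_pos: [585.5, -197.8, 201.1]
ee_rot: [-158.1, 90.0, 153.1]
wrist_force: [0.7, -0.2, -0.0]
width: 0.82
```

```bash
python3 m10.py w15 58
```

```text
[ 585.45102603 -197.8246875   201.12330392] [-158.1267849    89.98447336  153.12774217] 0.8196536578256652 [-19.  21.  -5.  64.   0.  30.]
plate 52253 [ -1.9  -0.6 171.8 171.6  59.7] [-2.1 -0.2 86.6] 15.1
collar 1423 [-2.  -1.8 39.3 41.4 88. ] [-1.9 -0.8 20.9] 40.9
knob 1162 [-1.5 -0.2 19.2 19.6 51.6] [-1.5 -0.2 10. ] 71.0
```

View pics/w15.png

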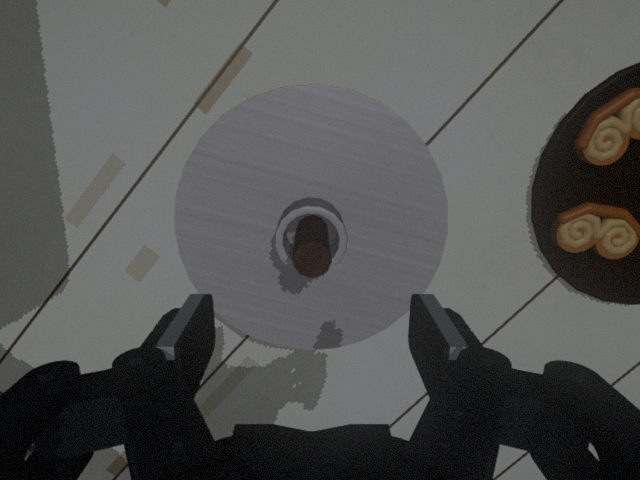

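The lids are home: the knob top is at 129 and the plate at 73, and collar (311,242) and knob (311,255) are concentric. Next I grip the collar.

jog_arm --pt "15 -0.5 -0.4 0" --pt "15 0 0 0" --pt "15 0 0 0" --pt "15 0 0 0" --pt "15 0 0 0" --pt "15 0 0 0" --pt "9 0 0 0" --pt "4 0 0 0"

```text
time: 28.58
tcp_pos: [583.9, -197.6, 96.7]
ee_rot: [-149.5, 89.9, 161.7]
wrist_force: [-0.4, -0.2, 0.4]
width: 0.816
```

jog_arm --pt "0 0 0 0" --pt "0 0 0 0" --pt "0 0 0 0" --pt "0 0 0 0" --pt "0 0 0 0" --pt "0 0 0 0" --pt "0 0 0 0" --pt "0 0 0 0" --claw 30 --grip_force 60

```text
time: 29.25
tcp_pos: [585.7, -198.2, 99.5]
ee_rot: [24.9, 89.9, -23.8]
wrist_force: [0.1, 0.4, 5.4]
width: 0.465
```

```bash
python3 m10.py w16 58
```

```text
[ 585.68643966 -198.1897911    99.52605974] [ 24.94008075  89.88097416 -23.80627873] 0.4649447464070638 [-19.  25. -13.  52.  -0.  30.]
plate 90095 [-1.400e+00 -3.000e+01  1.727e+02  1.143e+02  1.000e-01] [-1.6 -0.9 86.5] 15.1
collar 4596 [-1.6 -3.2 52.7 37.3  0.9] [-1.5 -6.7 26.7] 40.8
knob 3983 [-1.3 -0.9 19.4 19.7 22.8] [-1.6 -0.8 10.3] 70.9
```

jog_arm --pt "-2 0 0 0" --pt "-2 0 0 0" --pt "-3 0 0 0" --pt "-4 0 0 0" --pt "-4 0 0 0" --pt "-5 0 0 0" --pt "-5 0 0 0" --pt "-5 0 0 0"

```text
time: 29.97
tcp_pos: [585.0, -197.9, 128.9]
ee_rot: [37.4, 90.0, -11.3]
wrist_force: [-0.1, -0.3, -2.7]
width: 0.463
```

```bash
python3 m10.py w17 58; python3 m10.py w17 88
```

```text
[ 584.95912847 -197.89802638  128.92258914] [ 37.40300866  89.98745152 -11.34276507] 0.46285336441186753 [-19.  24. -11.  56.   0.  30.]
plate 236 [-16.9  18.3   6.7  16.    7.4] [-14.   18.7   8. ] 12.3
collar 46 [ 19.3 -83.7   6.5   1.7   8.5] [ 19.2 -83.6   3.3] 43.7
knob 6179 [ 0.6 -3.4 43.7 57.3 58.7] [-1.5 -6.7 33.5] 70.2
[ 585.57138902 -198.1427754   130.05289155] [ 30.28312032  89.8963617  -18.46877312] 0.45817943865036737 [-19.  24. -11.  56.   0.  30.]
plate 89954 [-1.300e+00 -3.020e+01  1.729e+02  1.141e+02  1.000e-01] [-1.4 -0.6 86.7] 15.6
collar 5939 [ 1.1 -1.9 41.8 50.9 72.7] [-1.5 -6.2 26.8] 41.3
knob 1664 [ 34.3 -10.9  10.9  31.2  79.8] [34.4 -9.5 15.9] 71.8
```

jog_arm --pt "-8 0 0 0" --pt "-10 0 0 0" --pt "-12 0 0 0" --pt "-13 0 0 0" --pt "-14 0 0 0" --pt "-14 0 0 0" --pt "-12 0 0 0" --pt "-7 0 0 0"

```text
time: 30.73
tcp_pos: [585.8, -198.2, 221.2]
ee_rot: [30.1, 89.8, -18.7]
wrist_force: [0.4, 0.0, -2.0]
width: 0.463
```

jog_arm --pt "0 0 0 0" --pt "0 0 0 0" --pt "0 0 0 0" --pt "0 0 0 0" --pt "0 0 0 0" --pt "0 0 0 0" --pt "0 0 0 0" --pt "0 0 0 0"

```text
time: 31.4
tcp_pos: [584.8, -197.9, 218.0]
ee_rot: [-149.7, 90.0, 161.6]
wrist_force: [0.3, 0.0, -2.0]
width: 0.464
```

jog_arm --pt "0 0 0 0" --pt "0 0 0 0" --pt "0 0 0 0" --pt "0 0 0 0" --pt "0 0 0 0" --pt "0 0 0 0" --pt "0 0 0 0" --pt "0 0 0 0"

```text
time: 32.07
tcp_pos: [584.9, -197.9, 218.3]
ee_rot: [-165.9, 90.0, 145.4]
wrist_force: [0.8, -0.6, -1.5]
width: 0.464
```

```bash
python3 m10.py w18 178; python3 - <<'E'
from h import *
s,m,p,d,P=snap("side"); cv2.imwrite("pics/side18.png",cv2.resize(p[60:300,200:460],None,fx=2.4,fy=2.4))
for a,b in ((66,74),(186,198),(122,132)):
    q=blob(P,0,(480,690,-300,-100),a,b); print(a,len(q),circ(q) if len(q) else 0, np.median(q[:,2]) if len(q) else 0)
print(sensors.get_state()["joint_velocities"].round(2),sensors.get_state()["wrist_force"])
E
```

```text
[ 584.86324071 -197.86107099  218.29295633] [-165.89745362   89.99865343  145.35606247] 0.4635150155764178 [-19.  21.  -3.  66.   0.  30.]
plate 90093 [ -1.8 -30.1 114.2 172.8  89.9] [-1.6 -0.7 86.6] 13.9
collar 5569 [ 1.1 -1.8 41.7 50.7 73.7] [-1.5 -6.5 26.8] 39.6
knob 2018 [ 34.6 -10.1   8.4  32.7  89.9] [ 34.6 -12.2  16.3] 71.7
66 1526 [ 582.8 -195.5   83.9] 70.0523962327868
186 2035 [ 582.8 -193.7   89.2] 191.87744026078315
122 0 0 0
[-0.01  0.15  0.02 -0.12 -0.08 -0.1 ] [ 0.77664954 -0.62954437 -1.3063856 ]
```

View pics/side18.png

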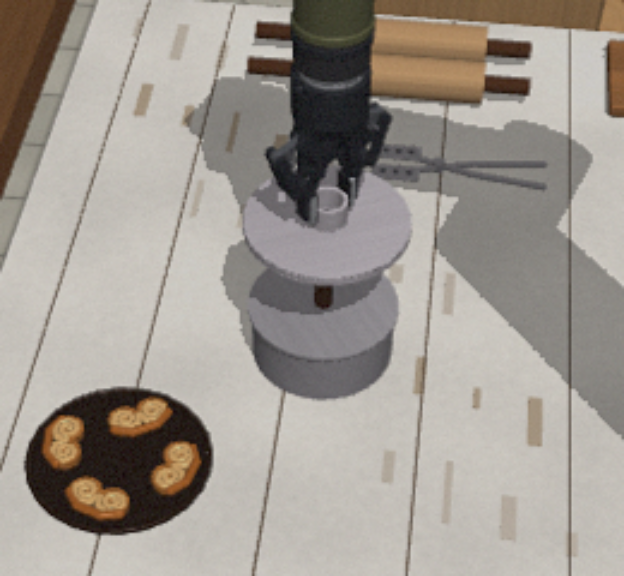

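The side view shows the inner lid flat on the tin (flange at 70.05). The outer lid is held level above the knob, with its plate at 192.

```bash
python3 -c "from rig import sign_off; print(sign_off())"
```

```text
the job is handed in; nothing more can be done
None
```

I handed in the job at about 32 s. Both stamps are in their nests, the inner lid is on the tin, and the outer lid is held level in the air. `sign_off` gives no verdict, so this rests on my own last checks:

- **Stamps:** measured before the lids went on, their tops stood at 54.0 and 54.1 mm, against 54 mm expected when fully down. Both stood upright, and the fingers were clear.
- **Nested lids:** they were lowered onto the tin until about 10 N of contact and then released. The knob top measured 129 mm and the outer lid's plate 73 mm, which matches fully home.
- **Inner lid after lifting the outer lid:** its flange top measured 70.05 mm (70 expected), and the side picture showed it flat on the tin.
- **Outer lid:** its top plate is at about 192 mm, so its lower edge is about 123 mm above the inner lid's underside (85 mm required). It is gripped at 60 N, and the wrist force read 1.3–2 N, close to the lid's 2.2 N weight.
- **Bystanders:** nothing I did came near the tray, ramekin or tongs. I did not measure their positions again at the end.

**Disagreements:** the wrist camera reads about 1.4 mm off across the jaws, and I corrected for that. Across the camera views, the two ways of locating the held stamps differed by 1–1.5 mm, within the nests' clearance. I aimed between the two values, and both stamps went in without jamming.

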